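# Third hand for closing a plug-gauge case

## Task

Pack this gauge set: drop the large and the small steel plug each into its own bore in the wooden case (the medium one is already in), then slide the case's lid fully shut and keep pushing on the lid's cleat so that the case is pressed squarely against the rubber-faced bench stop with a steady 12 newtons or so (6 to 20), so the packer can drive the lid screws. Never shove harder than 40 newtons and leave the other things on the bench where they are. Finish while still pushing: do not let go.

Things in the scene. Friction and masses are not known exactly. Their poses are not given: they have to be found in the camera images.
- base_board: fixed plywood board 300 (x) x 160 x 9 mm lying on the bench, with two wooden guide battens along x (225 long, 12 wide, 14 mm high on the board, 68 mm apart inside) between which the case slides. Origin: centre of its underside, on the bench; +x along the board towards the fence (roughly the robot's left), z up
- bench_stop: hardwood fence fixed across the +x end of the board, 28 mm thick (x), 160 wide, 46 high on the board (top 55 mm above the bench), faced on its -x side with a black rubber strip. Origin: centre of its underside, on the board's top; axes as the board
- stop_face (a point): centre of the free face of the rubber strip (130 wide, 40 high, spanning 12 to 52 mm above the bench) when nothing presses it; axes as the board. The rubber yields toward +x, about 1 mm for every 4 N, at most 7 mm, then it is hard
- gauge_case: light wooden case lying loose between the guides, 10 to 40 mm short of the rubber, 170 (x) x 64 (y) x 66 mm, 1 kg when full (2.5 to 5 N slide it). Origin: centre of its underside; +x towards the fence, end board there, -x end open for the lid. Solid top 54 mm above the underside, with a row of three bores 48 mm deep along x; beside it the lid's rails, 66 mm high, 50 mm apart inside
- bore_large (a point): mouth centre of the large bore (31 mm wide, nearest the end board, x = +56 mm in the case), level with the solid top
- bore_small (a point): mouth centre of the small bore (23 mm wide, x = -17 mm in the case). The medium bore (27 mm) with its plug lies between the two, x = +18 mm
- case_lid (a joint): slide of the wooden lid (5.5 mm thick, in the rails 54 to 60 mm above the case's underside) along the case's x, in m: 0 fully shut, 0.12 drawn out to -x; about 2 N of friction, stays where left. It starts drawn out (0.11 to 0.12), all bores open; a plug that stands proud blocks it
- lid_cleat (a point): centre of the outer (-x) face of the lid's cleat, a wooden bar 14 (x) x 44 (y) x 18 mm high across the top of the lid's outer end, from 60 to 78 mm above the case's underside; axes as the case. Push here towards +x; this face stands 3 mm outside the case's end when shut
- plug_large: large steel plug gauge, plain cylinder 28 mm diameter, 46 mm long, chamfered, 0.2 kg, standing upright on the bench; origin: centre of its underside
- plug_small: small steel plug gauge, plain cylinder 20 mm diameter, 46 mm long, chamfered, 0.1 kg, standing upright on the bench; origin: centre of its underside
- plug_medium: medium steel plug gauge, 24 mm diameter, 46 mm long, already in the middle bore of the case; origin: centre of its underside. Seated, a plug's top lies 2 mm below the case's solid top
- tape_measure: bystander: tape measure 64 x 75 x 37 mm, origin centre of its underside
- marker: bystander: marker pen 135 mm long, 17 mm thick, lying, origin centre of its underside
- stapler: bystander: desk stapler 135 x 34 x 51 mm, origin centre of its underside
- tape_roll: bystander: roll of brown packing tape 116 mm diameter, 48 mm high, lying flat, origin centre of its underside

How it is judged:
By the outcome, as a careful person would: the job done as asked, in the order asked, and still so for the second after the job is handed in, while the arm keeps its last pose, push and grip.
It also fails if it takes over 64 s, if anything falls off the work surface, if the arm or the gripper's body presses on something with over 40 N, if the wrist force passes 120 N, or if a joint passes its speed limit or range.

## Robot

A 7-joint arm with a two-finger parallel gripper is mounted at the origin on a cart in front of the work surface, level with it; the furniture and walls round the work are solid. World frame = base frame: x ahead of the robot, y to its left, z up, the work surface at z = 0. Lengths are in m, angles in rad, forces in N, time in s.
With the tool pointing down it reaches from about 0.4 to 0.85 m from the base axis. Payload 6.9 kg.
Tool frame: the origin (TCP) lies midway between the tips of the shut fingers; the grasp point (between the pads) lies behind it (ctrl.pinch_z is the z of the grasp point in the tool frame, in m); z points along the fingers, y is the line along which they close (so a half turn about z gives the same grasp; the last joint's range is limited). The gripper opens to 85 mm and grips with 20 to 120 N. Pads are 22 mm wide; open, the fingers measure 114 mm over their backs; the gripper's body (76 mm by 85 mm) begins 54 mm behind the grasp point. The pads swing forward as they close: fully open they stand 13 mm farther back than shut.
Start: joints at [1.288, 0.507, -0.238, 1.5, 0.126, 1.149, -0.155], TCP at [0.236, -0.579, 0.231] pointing down, gripper open.
Joint ranges: [-3.08, 3.08], [-0.24, 2.05], [-1.43, 1.35], [0, 2.5], [-1.52, 4.66], [0.17, 1.96], [-2.89, 2.89]. Speed limits (rad/s): [2.39, 2.39, 3.14, 3.14, 3.14, 3.14, 3.14].

## Interface

Orientations are given as a unit quaternion [w, x, y, z].
In Python, from station import ctrl, get_state, vision, ticket, models gives the robot as it stands. Calls block until the motion is done:
- ctrl.movep(position, orientation): joint-space move of the TCP to a pose.
- ctrl.movel(position, frame=None, max_speed=0.15): straight line of the TCP; frame=None keeps the orientation; max_speed is the mean speed in m/s.
- ctrl.set_joints(angles): joint-space move.
- ctrl.ungrasp() and ctrl.close_gripper(force=None): open the fingers fully, or close them until they stop; force is the grip in N (None keeps the last).
- ctrl.pause(seconds).
- ctrl.ik(position, orientation): joint angles nearest the present ones, or None.
- get_state(): the state.
- vision.grab_frame(name): name is "scene" or "top"; returns (picture, depth): 480x640x3 uint8, blue, green, red; 480x640 float32, m along the optical axis (not along the pixel's ray), 0 where there is no reading.
- vision.camera_info(name): a dict with "mtx" (3x3 intrinsics, pixels), "R" (3x3) and "t" (3): a world point X has camera coordinates R X + t. Camera axes: x right, y down, z forward; pixel columns grow to the right and rows downward; lengths in m; the calibration is good to about 2 mm. A picture is of the moment at which its call begins. camera_info takes no time and is no camera call.
A pose or a line that the arm cannot do raises ctrl.Unreachable and nothing moves.
- ticket.close_job(): hands the job in; it is judged then, once.
Trained networks look in the newest picture that a camera, given by its name, has taken for a name from the list of things; names that differ only in an ending like _2 or _b are one class to them, and where a whole thing is asked for, a point or a joint stands for the part that bears it (a point fixed in the world has none). Each returns a list of dicts, best first, with "p" (0 to 1); they miss things now and then, are a little off and sometimes report something else, mostly with a low value. They report only what shows in the picture. A call takes as long as a camera call.
- models.recognise(camera, target): "point" ([column, row] in pixels, amid what is visible of it).
- models.masks_of(camera, target): "mask" (480x640 bool, what is visible of it) and "point" ([column, row] in pixels, amid what is visible of it).
The state is a dict: "time": time; "qpos": joint angles; "qd": joint speeds; "tau": joint torques, N m; "tcp_pos": TCP position; "eef_rot": TCP orientation; "contact_force": force on the tool from outside, world axes, zero at the start; "wrist_torque": the same for the moment, N m; "width": finger opening in m; "gripper_force": force on a finger pad.
Only numpy, scipy, OpenCV 4.12 (cv2) and the standard library are available. Lean on these libraries where they do the work, as an engineer would, in place of code of your own. Each camera call takes 0.05 s, during which the arm holds its last target. There are 200 camera calls.

## Working session

There is one attempt and no reset: what is moved stays moved. The work goes in short steps, each a Python script; the robot and the scene stay as the last script left them, time stands still between calls to the robot, and variables do not carry over. Pictures are saved under pics/ and viewed, at most 10 in all, crops included, and the job is handed in when it is done.

```bash
ls; mkdir -p pics; python3 - <<'E'
from station import ctrl,get_state,vision,models
import cv2,numpy as np
print(ctrl.pinch_z,get_state())
for c in("scene","top"):
    im,d=vision.grab_frame(c);cv2.imwrite(f"pics/{c}0.png",im);np.save(f"{c}_d.npy",d)
    i=vision.camera_info(c);print(c,i)
    K,R,t=i["mtx"],np.array(i["R"]),np.array(i["t"])
    for n in["plug_large","plug_small","plug_medium","gauge_case","lid_cleat","case_lid","bench_stop","base_board","bore_large","bore_small","tape_measure","marker","stapler","tape_roll"]:
        r=models.masks_of(c,n)
        for q in r[:2]:
            m=q["mask"]&(d>0);v,u=np.nonzero(m);z=d[m]
            P=(np.linalg.inv(K)@np.array([u*z,v*z,z])-t.reshape(3,1)).T@R if len(z) else np.zeros((1,3))
            print(c,n,round(q["p"],2),np.round(q["point"]),len(z),np.round(np.percentile(P,[2,50,98],axis=0),3).tolist())
print(get_state()["time"])
E
```

```text
pics
-0.0187 {'time': 0.0, 'qpos': array([ 1.28851385,  0.50831846, -0.23750163,  1.50116554,  0.12567824,
        1.14889605, -0.15479913]), 'qd': array([-1.71282225e-03, -3.21987610e-04,  7.85439632e-04,  7.10932913e-04,
       -2.49583556e-06, -4.48871426e-04,  7.32400203e-04]), 'tau': array([ 3.37333295e-04, -6.20595646e+01, -2.18641564e+00, -2.49657530e+01,
        1.26995821e-02,  1.19918361e-02, -2.50912694e-05]), 'tcp_pos': array([ 0.23606093, -0.57814456,  0.23042962]), 'eef_rot': array([-8.81024214e-04,  9.81262208e-01,  1.92675032e-01, -1.88323156e-04]), 'contact_force': array([0.23373699, 0.646583  , 0.79800026]), 'wrist_torque': array([0.02339213, 0.00446272, 0.01042444]), 'gripper_force': 0.0, 'width': 0.08516855734933464}
scene {'mtx': array([[437.84959561,   0.        , 323.95478608],
       [  0.        , 437.84959561, 241.85348939],
       [  0.        ,   0.        ,   1.        ]]), 'R': array([[ 0.28798964, -0.95762905,  0.00292773],
       [-0.38446726, -0.11842055, -0.91551161],
       [ 0.87706721,  0.26253224, -0.40228091]]), 't': array([-0.2373079 ,  0.25586
[... 3455 characters left out ...]
.205, 0.001], [0.656, -0.169, 0.031], [0.692, -0.135, 0.04]]
top tape_measure 0.16 [309. 250.] 1351 [[0.482, -0.122, 0.061], [0.509, -0.047, 0.069], [0.538, 0.032, 0.087]]
top marker 0.52 [476. 312.] 314 [[0.301, -0.492, -0.005], [0.356, -0.469, 0.012], [0.421, -0.446, 0.021]]
top stapler 0.76 [486. 230.] 778 [[0.546, -0.566, 0.003], [0.559, -0.498, 0.043], [0.579, -0.44, 0.055]]
top stapler 0.17 [277. 251.] 3092 [[0.46, -0.122, 0.01], [0.503, 0.026, 0.067], [0.54, 0.152, 0.085]]
top tape_roll 0.55 [150. 188.] 1335 [[0.593, 0.293, 0.004], [0.648, 0.347, 0.046], [0.702, 0.402, 0.055]]
top tape_roll 0.33 [279. 250.] 3055 [[0.46, -0.122, 0.007], [0.503, 0.025, 0.067], [0.538, 0.152, 0.085]]
1.5
```

```bash
python3 - <<'E'
import cv2
a=cv2.imread("pics/top0.png")[190:310,170:410]
cv2.imwrite("pics/t1.png",cv2.resize(a,(800,400),interpolation=cv2.INTER_CUBIC))
a=cv2.imread("pics/scene0.png")[200:320,200:440]
cv2.imwrite("pics/s1.png",cv2.resize(a,(800,400),interpolation=cv2.INTER_CUBIC))
E
```

```text
(no output)
```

View pics/t1.png

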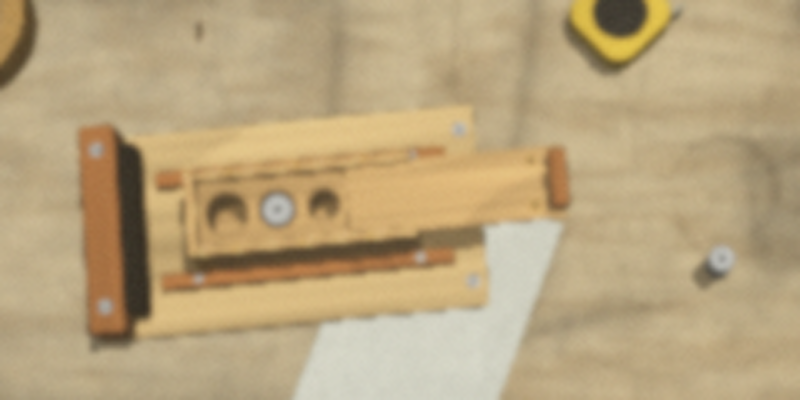

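View pics/s1.png

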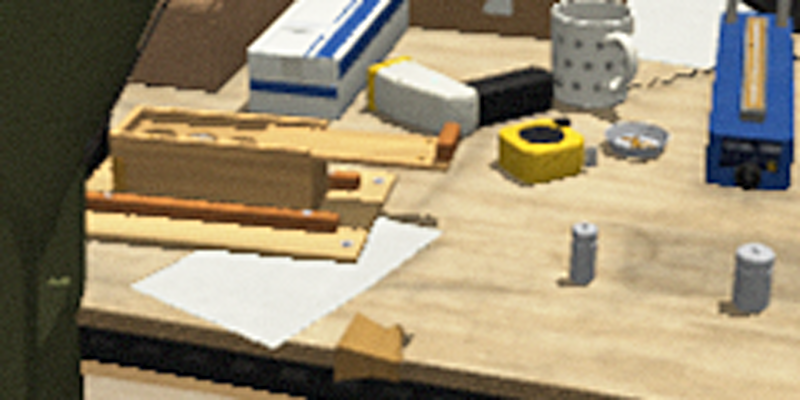

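```bash
cat > h.py <<'E'
import numpy as np,cv2
from scipy.optimize import differential_evolution
from scipy.ndimage import map_coordinates
from station import vision
def proj(c,P):
    i=vision.camera_info(c);q=P@np.array(i["R"]).T+np.array(i["t"]);q=q@np.array(i["mtx"]).T
    return q[:,:2]/q[:,2:]
th=np.linspace(0,2*np.pi,61)
circ=lambda x,y,z,r:np.c_[x+r*np.cos(th),y+r*np.sin(th),0*th+z]
seg=lambda a,b,n=80:np.array(a)+np.linspace(0,1,n)[:,None]*(np.array(b,float)-np.array(a))
def plug(r):
    def f(c,p):
        o=np.vstack([circ(p[0],p[1],.0455,r),circ(p[0],p[1],0,r)])
        h=cv2.convexHull(proj(c,o).astype(np.float32))[:,0]
        h=np.vstack([h,h[:1]]);return [np.vstack([seg(h[i],h[i+1],6) for i in range(len(h)-1)])]
    return f
def case(c,p):
    x,y,a=p;X=np.array([np.cos(a),np.sin(a)]);Y=np.array([-X[1],X[0]])
    def W(P):P=np.array(P,float);return np.c_[np.array([x,y])+P[:,:1]*X+P[:,1:2]*Y,P[:,2]+.009]
    L=[seg((-.08,.032,.066),(.085,.032,.066)),seg((-.08,-.032,.066),(.085,-.032,.066)),seg((.085,-.032,.066),(.085,.032,.066),40),
       circ(.056,0,.054,.0155),circ(.018,0,.052,.012),circ(-.017,0,.054,.0115)]
    if c=="scene": L=L[:3]
    return [proj(c,W(l)) for l in L]
def fit(c,im,model,bounds):
    g=cv2.GaussianBlur(cv2.cvtColor(im,cv2.COLOR_BGR2LAB).astype(np.float32),(0,0),.7)
    m=np.sqrt((cv2.Sobel(g,cv2.CV_32F,1,0)**2+cv2.Sobel(g,cv2.CV_32F,0,1)**2).sum(2));m=np.minimum(m,150)
    def s(p):
        return -sum(map_coordinates(m,[u[:,1],u[:,0]],order=1).mean() for u in model(c,p))
    r=differential_evolution(s,bounds,seed=1,tol=1e-5,popsize=25)
    return r.x,-r.fun
def draw(c,im,curves,box,k,fn):
    x0,y0,x1,y1=box
    a=cv2.resize(im[y0:y1,x0:x1],None,fx=k,fy=k,interpolation=cv2.INTER_CUBIC)
    for u in curves: cv2.polylines(a,[np.round((u-[x0,y0]+.5)*k).astype(int)],False,(0,0,255),1)
    cv2.imwrite(fn,a)
E
python3 - <<'E'
from h import *
T=cv2.imread("pics/top0.png");S=cv2.imread("pics/scene0.png")
cb=[(.48,.52),(.04,.09),(1.5,1.8)]
for c,im in(("top",T),("scene",S)):
    p,s=fit(c,im,case,cb);print(c,"case",p.round(4),s)
    if c=="top":pc=p
    q,s=fit(c,im,plug(.01),[(.44,.49),(-.26,-.23)]);print(c,"small",q.round(4),s)
    if c=="top":ps=q
q,s=fit("scene",S,plug(.014),[(.44,.49),(-.39,-.35)]);print("large",q.round(4),s)
draw("top",T,case("top",pc)+plug(.01)("top",ps),(225,220,400,285),4.5,"pics/f1.png")
E
```

```text
Traceback (most recent call last):
  File "h.py", line 29, in fit
    r=differential_evolution(s,bounds,seed=1,tol=1e-5,popsize=25)
  File "h.py", line 28, in s
    return -sum(map_coordinates(m,[u[:,1],u[:,0]],order=1).mean() for u in model(c,p))
                                                                           ~~~~~^^^^^
  File "h.py", line 23, in case
    return [proj(c,W(l)) for l in L]
            ~~~~^^^^^^^^
  File "h.py", line 6, in proj
    i=vision.camera_info(c);q=P@np.array(i["R"]).T+np.array(i["t"]);q=q@np.array(i["mtx"]).T
ValueError: time passes only in moves, steps and waits
```

Cache the calibration (it cannot be polled endlessly).

```bash
sed -i 's/^def proj/CI={c:vision.camera_info(c) for c in("top","scene")}\ndef proj/; s/i=vision.camera_info(c);/i=CI[c];/' h.py
python3 - <<'E'
from h import *
T=cv2.imread("pics/top0.png");S=cv2.imread("pics/scene0.png")
cb=[(.48,.52),(.04,.09),(1.5,1.8)]
for c,im in(("top",T),("scene",S)):
    p,s=fit(c,im,case,cb);print(c,"case",p.round(4),s)
    if c=="top":pc=p
    q,s=fit(c,im,plug(.01),[(.44,.49),(-.26,-.23)]);print(c,"small",q.round(4),s)
    if c=="top":ps=q
q,s=fit("scene",S,plug(.014),[(.44,.49),(-.39,-.35)]);print("large",q.round(4),s)
draw("top",T,case("top",pc)+plug(.01)("top",ps),(225,220,400,285),4.5,"pics/f1.png")
E
```

```text
top case [0.5    0.072  1.6814] 618.19867
top small [ 0.456  -0.2343] 100.48938751220703
scene case [0.4953 0.0618 1.7267] 435.61212158203125
scene small [ 0.4568 -0.2437] 126.383446
large [ 0.4573 -0.3721] 127.41043
```

View pics/f1.png

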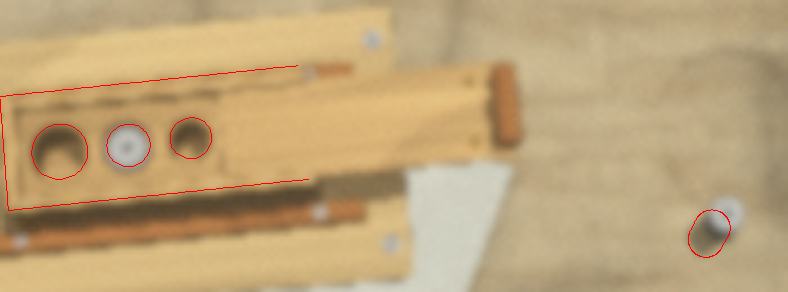

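```bash
cat >> h.py <<'E'
def top(r,z=.046):
    return lambda c,p:[proj(c,circ(p[0],p[1],z,r))]
def q(phi): return [0,np.cos(phi/2),np.sin(phi/2),0]
CASE=np.array([.5,.072]);YAW=1.6814;AX=np.array([np.cos(YAW),np.sin(YAW)])
E
python3 - <<'E'
from h import *
from station import ctrl,get_state
T=cv2.imread("pics/top0.png")
b=[(.44,.48),(-.255,-.225)]
for r in(.009,.01):
    p,s=fit("top",T,top(r),b);print("small top",p.round(4),s)
xy=(p+[.4568,-.2437])/2
for phi in np.arange(-3.1,3.2,.52):
    a=ctrl.ik([.457,-.243,.03],q(phi));e=ctrl.ik([.457,-.37,.03],q(phi));f=ctrl.ik([.502,.055,.08],q(phi))
    print(round(phi,2),*[None if k is None else k.round(1)[[0,4,6]] for k in(a,e,f)])
for y in(YAW,YAW-np.pi): print(y,ctrl.ik([.51,-.15,.08],q(y)),ctrl.ik([.5,.03,.08],q(y)))
ctrl.movep([xy[0],xy[1],.15],q(0.388));print(xy,get_state()["time"],get_state()["qpos"])
im,_=vision.grab_frame("top");cv2.imwrite("pics/top2.png",im)
for r in(.013,.014):
    p,s=fit("top",im,top(r),[(.44,.48),(-.39,-.35)]);print("large top",p.round(4),s)
draw("top",im,top(.014)("top",p),(330,220,480,320),5,"pics/f2.png")
E
```

```text
small top [ 0.4511 -0.231 ] 141.83627319335938
small top [ 0.451  -0.2311] 139.50095
-3.1 [0.9 0.8 1.3] [1.1 0.8 1.5] [0.4 0.7 0.7]
-2.58 [1.1 1.  1.5] [1.3 1.  1.8] [0.6 0.9 1. ]
-2.06 [ 0.2 -0.4 -2.8] [ 0.4 -0.4 -2.7] [0.6 0.9 1.5]
-1.54 [ 0.3 -0.2 -2.5] [ 0.5 -0.2 -2.3] [-0.8 -0.9 -2.3]
-1.02 [ 0.4 -0.1 -2.1] [ 0.6 -0.1 -1.9] [-0.1  0.1 -2.8]
-0.5 [ 0.5  0.1 -1.7] [ 0.7  0.  -1.5] [ 0.   0.2 -2.4]
0.02 [ 0.6  0.2 -1.3] [ 0.7  0.1 -1. ] [ 0.1  0.3 -2. ]
0.54 [ 0.6  0.3 -0.9] [ 0.8  0.2 -0.6] [ 0.2  0.4 -1.6]
1.06 [ 0.7  0.4 -0.5] [ 0.8  0.3 -0.2] [ 0.2  0.4 -1.1]
1.58 [ 0.7  0.5 -0. ] [0.9 0.4 0.3] [ 0.3  0.5 -0.7]
2.1 [0.8 0.6 0.4] [1.  0.5 0.7] [ 0.3  0.6 -0.2]
2.62 [0.9 0.7 0.8] [1.1 0.7 1.1] [0.4 0.7 0.2]
3.14 [0.9 0.7 1.3] [1.1 0.7 1.5] [0.4 0.7 0.7]
1.6814 [ 0.63759715  0.59569965 -0.60860478  1.93588169  0.48491767  0.75898338
 -0.14012575] [ 0.33602215  0.5719382  -0.66681466  2.01373252  0.52540362  0.7307679
 -0.54556738]
-1.460192653589793 [ 0.14179579  0.54354684  0.14710272  1.94227456 -0.12327492  0.66425981
 -2.66579794] [-0.76917753  0.80524568  1.15051485  2.02690024 -0.92842914  0.96512543
 -2.15176088]
[ 0.4538883  -0.23741957] 3.025 [ 0.66930375  0.43081067 -0.33268818  1.90814455  0.18656491  0.83184676
 -0.94600076]
large top [ 0.462  -0.3704] 125.150894
large top [ 0.4611 -0.3698] 121.13819122314453
```

View pics/f2.png

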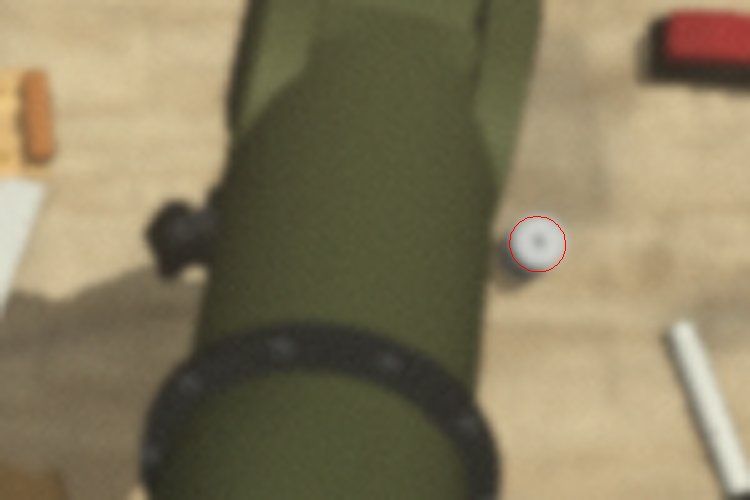

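```bash
cat >> h.py <<'E'
def disk(im,u,v,h,z=.046):
    from station import ctrl
    a=im[v-h:v+h+1,u-h:u+h+1].astype(float);w=np.clip(a.min(2)-np.percentile(a.min(2),75),0,None)
    yy,xx=np.mgrid[-h:h+1,-h:h+1];px=np.array([u+(w*xx).sum()/w.sum(),v+(w*yy).sum()/w.sum()])
    i=CI["top"];R=np.array(i["R"]);C=-R.T@np.array(i["t"]);d=R.T@np.linalg.inv(i["mtx"])@[*px,1]
    return px,(C+d*(z-C[2])/d[2])[:2]
def centre(xy,r):
    """squeeze the plug in two directions, then grip it high"""
    from station import ctrl,get_state
    for phi in(YAW-np.pi/2,YAW):
        ctrl.movep([*xy,.12 if phi<1 else .010],q(phi))
        if phi<1: ctrl.movel([*xy,.010],max_speed=.15)
        ctrl.close_gripper(20)
        s=get_state();print("w",s["width"],"t",s["time"],s["contact_force"].round(1))
        ctrl.ungrasp()
    ctrl.movel([*xy,.031],max_speed=.1);ctrl.close_gripper(50)
    s=get_state();print("w",s["width"],"t",s["time"],s["tcp_pos"])
E
python3 - <<'E'
from h import *
T=cv2.imread("pics/top0.png");T2=cv2.imread("pics/top2.png")
print(disk(T,386,267,5));print(disk(T2,438,268,7))
print(T[262:274,380:394].min(2))
E
```

```text
(array([386.43823529, 266.84411765]), array([ 0.46392294, -0.24374546]))
(array([437.82037534, 267.70241287]), array([ 0.46245295, -0.37204392]))
[[126 127 124 123 120 122 123 124 123 120 119 118 118 116]
 [125 128 126 125 133 136 143 139 132 126 121 120 118 114]
 [125 127 126 137 151 161 164 164 158 137 126 119 118 115]
 [128 127 132 148 168 173 176 177 174 158 134 121 116 113]
 [131 129 137 157 175 173 166 173 180 170 146 128 118 115]
 [131 120 131 160 176 170 157 164 178 171 150 130 124 120]
 [119 107 117 150 174 172 163 172 178 168 149 134 127 125]
 [102  92 101 131 161 173 177 176 173 158 143 136 130 128]
 [ 89  82  83 104 131 154 159 158 154 145 138 136 135 134]
 [ 83  78  73  81  96 112 121 128 131 135 137 138 138 135]
 [ 85  81  76  72  75  84  93 109 123 133 137 138 138 138]
 [ 84  83  80  79  81  88  99 112 126 133 136 136 136 136]]
```

```bash
python3 - <<'E'
import re
s=open("h.py").read()
s=s.replace("def centre(xy,r):","def centre(xy,grip=True):").replace("    ctrl.movel([*xy,.031]","    if not grip: return ctrl.movel([*xy,.12],max_speed=.2)\n    ctrl.movel([*xy,.031]")
open("h.py","w").write(s)
E
python3 - <<'E'
from h import *
from station import ctrl,get_state
centre([.460,-.2437],False)
ctrl.movep([.460,-.372,.12],q(YAW-np.pi/2))
im,_=vision.grab_frame("top");cv2.imwrite("pics/top3.png",im)
print(get_state()["time"],get_state()["tcp_pos"]);print(disk(im,386,267,5))
draw("top",im,top(.01)("top",[.46,-.2437]),(330,220,480,320),5,"pics/f3.png")
E
```

```text
w 0.01899484602389771 t 4.9083 [-1.4  0.6  4.2]
w 0.019410456807875592 t 7.1917 [-0.2 -0.3  1.4]
9.5833 [ 0.45994073 -0.37081041  0.11917786]
(array([386.303207  , 267.47813411]), array([ 0.46231492, -0.24338875]))
```

View pics/f3.png

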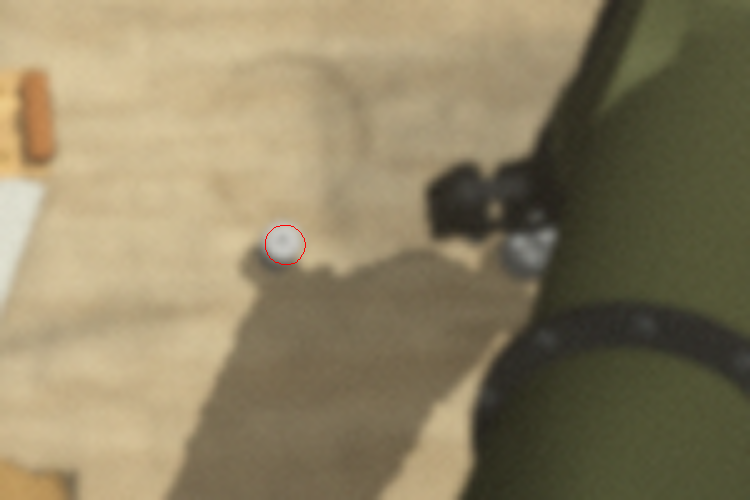

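```bash
cat >> h.py <<'E'
def insert(xy,zb=.031):
    """zb: height of TCP above the plug's underside"""
    from station import ctrl,get_state
    xy=np.array(xy)
    ctrl.movel([*xy,.16],max_speed=.3);ctrl.pause(.3)
    s=get_state();off=xy-s["tcp_pos"][:2];f0=s["contact_force"];print("hover err",off.round(4),"F",f0.round(1),s["time"])
    R=[(0,0)]+[(.0015*np.cos(a),.0015*np.sin(a)) for a in np.arange(6)*np.pi/3]
    for d in R:
        t=xy+off+d
        ctrl.movel([*t,.064+zb+.001],max_speed=.15)
        ok=True
        for z in(.062,.060,.058,.055,.052,.049):
            ctrl.movel([*t,z+zb],max_speed=.05);s=get_state();F=s["contact_force"]-f0
            if abs(F[2])>6 or np.hypot(*F[:2])>12: ok=False;break
        print("try",np.round(d,4),"z",z,"tcp",s["tcp_pos"].round(4),"dF",F.round(1),"t",s["time"])
        if ok: return True
    return False
E
python3 - <<'E'
from h import *
from station import ctrl,get_state
centre([.4605,-.372]);c=get_state()["tcp_pos"]
ctrl.movel([*c[:2],.16],max_speed=.25)
im,_=vision.grab_frame("top");cv2.imwrite("pics/top4.png",im)
print(get_state()["width"],get_state()["time"])
ok=insert([.492,.1274]);print(ok)
E
```

```text
w 0.02727696214736884 t 11.275 [-0.5 -0.6  5.2]
w 0.027361148828038036 t 13.525 [-0.7  0.6  1.1]
w 0.02558721754796903 t 15.0667 [ 0.46059101 -0.37190584  0.03101087]
0.02585319081482814 15.7833
hover err [-0.0001  0.0006] F [ 0.7 -0.7 -2.4] 17.9
try [0 0] z 0.049 tcp [0.4919 0.128  0.0799] dF [-1.   1.1  1.4] t 19.975
True
```

```bash
python3 - <<'E'
from h import *
from station import ctrl,get_state
ctrl.ungrasp();ctrl.movel([.492,.1274,.16],max_speed=.25)
xy=[.460,-.2437]
ctrl.movep([*xy,.12],q(YAW))
im,d=vision.grab_frame("top");cv2.imwrite("pics/top5.png",im);print(get_state()["time"])
ctrl.movel([*xy,.031],max_speed=.15);ctrl.close_gripper(50);s=get_state();print(s["width"],s["time"],s["tcp_pos"])
ctrl.movel([*xy,.16],max_speed=.25);print(get_state()["width"])
cb=[(.49,.51),(.05,.09),(1.6,1.75)]
p,sc=fit("top",im,case,cb);print(p.round(4),sc)
draw("top",im,[],(190,210,350,300),5,"pics/f5.png")
E
```

```text
22.5
0.017501369435953946 23.875 [ 0.46025341 -0.24385016  0.03147927]
0.01728156674082842
[0.4984 0.0722 1.7134] 610.71630859375
```

View pics/f5.png

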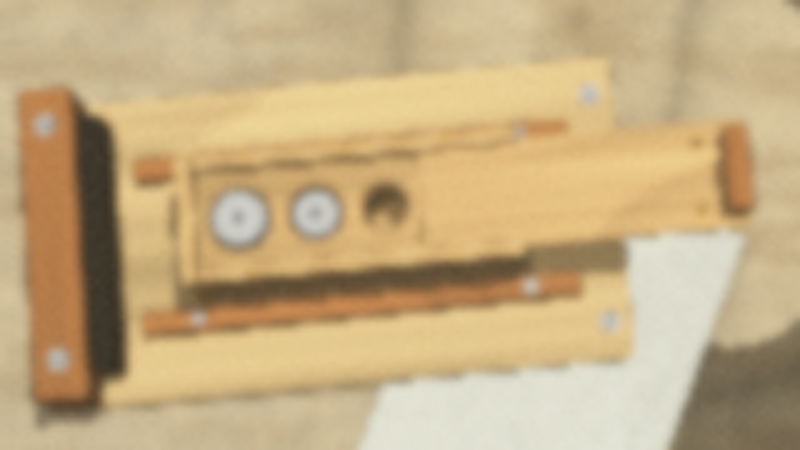

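```bash
python3 - <<'E'
from h import *
from station import ctrl,get_state
ok=insert([.5001,.0548]);print(ok)
if ok:
    ctrl.ungrasp();ctrl.movel([.5001,.0548,.16],max_speed=.25)
    ctrl.movep([.52,-.22,.16],q(YAW))
    im,d=vision.grab_frame("top");cv2.imwrite("pics/top6.png",im);ctrl.close_gripper(20);print(get_state()["time"])
    draw("top",im,[],(190,210,350,300),5,"pics/f6.png")
E
```

```text
hover err [-0.      0.0011] F [ 0.4 -0.1 -0.2] 25.9917
try [0 0] z 0.049 tcp [0.5001 0.0559 0.0798] dF [-1.3 -1.4 -2.3] t 28.0667
True
31.0833
```

View pics/f6.png

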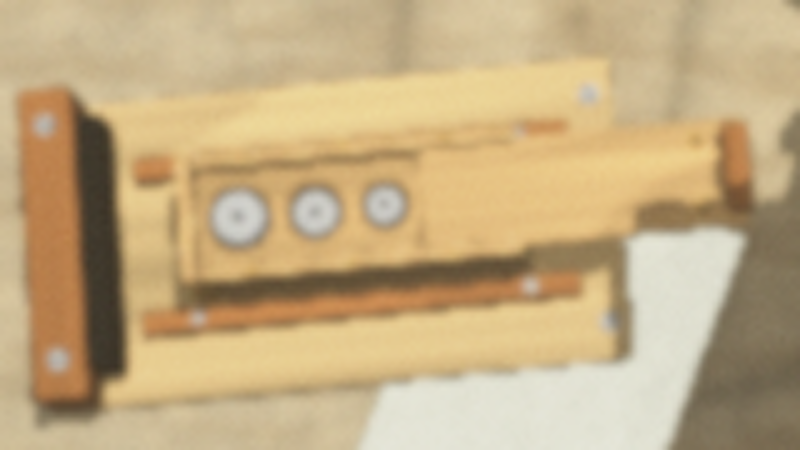

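```bash
python3 - <<'E'
from h import *
from station import ctrl,get_state
C=np.array([.498,.072]);P=lambda x,z=.073:[*(C+x*AX),z]
ctrl.movel(P(-.242,.14),max_speed=.2);ctrl.movel(P(-.242),max_speed=.12);ctrl.pause(.4)
s=get_state();f0=s["contact_force"];print(s["tcp_pos"],P(-.242),s["time"],s["width"])
F=lambda:float(-(get_state()["contact_force"]-f0)[:2]@AX)
def lat():return float((get_state()["contact_force"]-f0)[:2]@[-AX[1],AX[0]])
x=-.242;log=[]
while x<-.04:
    f=F();log.append((round(x,4),round(f,1)))
    if f>11 : break
    x+=.010 if x<-.112 and f<6 else (.002 if f<7 else .0007)
    ctrl.movel(P(x),max_speed=.05)
    if get_state()["time"]>50:break
print(log)
ctrl.pause(.5);s=get_state();print(x,F(),lat(),s["tcp_pos"],"case x of tcp",(s["tcp_pos"][:2]-C)@AX,s["time"])
im,d=vision.grab_frame("top");cv2.imwrite("pics/top7.png",im)
im2,d=vision.grab_frame("scene");cv2.imwrite("pics/scene7.png",im2)
np.save("push.npy",[x,*f0])
a=cv2.resize(im[210:300,190:350],(800,300)[:1]+(450,),interpolation=cv2.INTER_CUBIC)
cv2.imwrite("pics/f7.png",a)
cv2.imwrite("pics/s7.png",cv2.resize(im2[200:300,200:360],(800,500),interpolation=cv2.INTER_CUBIC))
E
```

```text
[ 0.52485    -0.16861048  0.07331647] [np.float64(0.5247115499216441), np.float64(-0.16852129448509023), 0.073] 32.6167 -7.679939764757795e-05
[(-0.242, 0.0), (-0.232, -0.3), (-0.222, -0.6), (-0.212, 0.3), (-0.202, 0.5), (-0.192, 0.0), (-0.182, 0.8), (-0.172, 0.2), (-0.162, -0.5), (-0.152, -0.2), (-0.142, -0.0), (-0.132, -0.8), (-0.122, -0.1), (-0.112, 0.1), (-0.11, 0.2), (-0.108, 1.5), (-0.106, 1.2), (-0.104, 0.8), (-0.102, 1.1), (-0.1, 0.8), (-0.098, 2.4), (-0.096, 3.1), (-0.094, 2.8), (-0.092, 2.6), (-0.09, 2.4), (-0.088, 2.1), (-0.086, 2.2), (-0.084, 3.1), (-0.082, 2.7), (-0.08, 2.9), (-0.078, 2.2), (-0.076, 1.0), (-0.074, 2.2), (-0.072, 2.3), (-0.07, 2.6), (-0.068, 1.7), (-0.066, 2.9), (-0.064, 2.3), (-0.062, 1.5), (-0.06, 4.1), (-0.058, 4.9), (-0.056, 9.6), (-0.0553, 11.0)]
-0.055299999999999856 11.011458584715545 0.5253497423452682 [0.50398219 0.01422808 0.07298779] case x of tcp -0.058079214041255524 44.9167
```

View pics/f7.png

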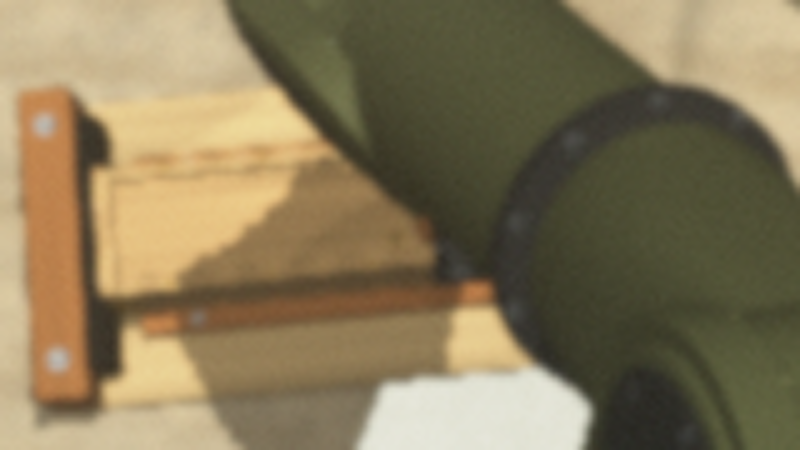

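View pics/s7.png

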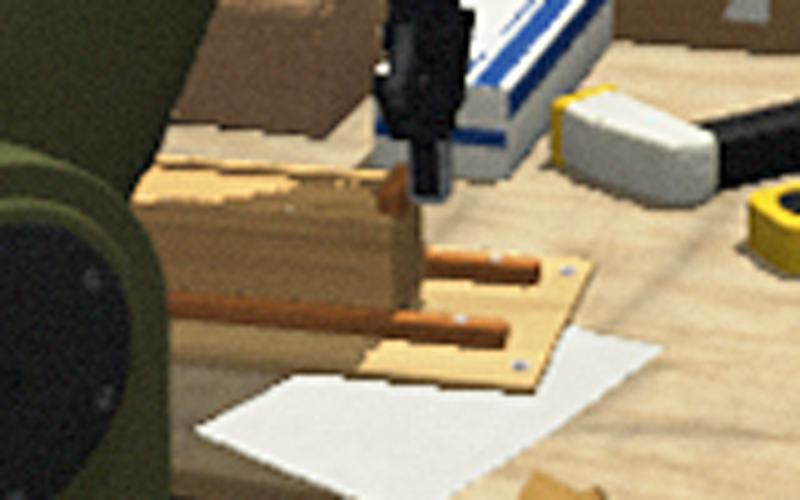

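```bash
python3 - <<'E'
from h import *
from station import ctrl,get_state,ticket
C=np.array([.498,.072]);x,*f0=np.load("push.npy")
def F():
    v=[]
    for _ in range(8): ctrl.pause(.05);v.append(-(get_state()["contact_force"]-f0)[:2]@AX)
    return np.mean(v),np.ptp(v)
f=F();print(f)
for _ in range(5):
    if f[0]>12.5: break
    x+=.0006;ctrl.movel([*(C+x*AX),.073],max_speed=.05);f=F();print(round(x,4),f)
ctrl.pause(1);f=F();print(f,get_state()["time"],get_state()["tcp_pos"])
if 11<f[0]<15: print(ticket.close_job())
E
```

```text
(np.float64(10.793568816690847), np.float64(1.8824730400877616))
-0.0547 (np.float64(11.916979351335604), np.float64(1.4927914859141076))
-0.0541 (np.float64(13.002078835289701), np.float64(1.5686008662642266))
(np.float64(13.06538514635299), np.float64(1.1014395801739774)) 48.1167 [0.50384713 0.01445393 0.07296962]
the job is handed in; nothing more can be done
None
```

The job is handed in at about 48 s: pictures showed the large and small plugs seated and the lid shut, and the arm was still pushing the cleat with a steady 13 N, the case against the rubber stop.

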